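# Set a trunnion on the blow-off rests and open the air half-way

## Robot

A 6-joint arm with a two-finger parallel gripper is mounted at the origin on the work surface. World frame = base frame: x ahead of the robot, y to its left, z up, the work surface at z = 0. Lengths are in mm, angles in degrees, forces in N, time in s.
With the tool pointing down it reaches from about 375 to 900 mm from the base axis. Payload 3.1 kg.
Tool frame: the origin (TCP) lies midway between the tips of the shut fingers; the grasp point (between the pads) lies 19 mm behind it (grip_depth is the distance from the TCP to the grasp point, in mm); z points along the fingers, y is the line along which they close (so a half turn about z gives the same grasp; the last joint's range is limited). The gripper opens to 87 mm and grips with 3 to 60 N. Pads are 19 mm wide; open, the fingers measure 117 mm over their backs; the gripper's body (75 mm by 190 mm) begins 51 mm behind the grasp point.
Start: joints at [-77.836, 30.224, 82.088, -0, 67.689, -10.227], TCP at [238.1, -577.845, 222.548] pointing down, gripper open.
Joint ranges: [-176.69, 176.69], [-43.24, 126.21], [12.49, 139.97], [-82, 262], [0, 151.66], [-163.58, 163.58]. Speed limits (degrees/s): [159.86, 159.86, 180, 180, 180, 180].

## Interface

Orientations are given as a 3x3 rotation matrix whose columns are the frame's x, y, z axes.
In Python, from plant import read_state, get_image, calibration, finish_job, grip_depth gives the robot as it stands.
- The arm moves only by the tool arm_command, never from a script. Its argument "steps" is text: rows parted by semicolons, each of 4 numbers parted by spaces: the shift along the tool's x, y, z each as a share of 3 cm, from -1 to 1, then the turn about the tool's z as a share of 5 degrees, from -1 to 1. A call has 1 to 5 rows; each row shifts and turns the commanded pose from where the row before left it, along the tool's axes as they then stand; what a row does not reach is not made up. A row lasts 1/10 s, in which the tool goes at most 50 mm and 8.59 degrees, less where a joint would pass 70% of its speed; a pose out of reach is approached as far as the arm can. A call with a number of a shift or a turn outside -1 to 1 is refused whole. A call with a gripper value outside its range is refused whole. "claw" is the opening, from 0 (shut) to 1 (fully open), set as the call begins (left out, the last holds). The fingers move at their own pace and stop on an object; "grip_force" is the grip in N (left out, the last holds). Time passes only in rows, so rows that do not move let the fingers close. It gives the time, the measured TCP pose, the force, the opening and the grip force at its end, in the units of the state.
- read_state(): the state, without advancing time (a new reading comes with each control period).
- get_image(name): name is "side" or "top" or "wrist"; returns the picture (400x640x3 uint8, red, green, blue); there is no depth.
- calibration(name): a dict with "mtx" (3x3 intrinsics, pixels), "dist" ([k1, k2, p1, p2, k3] as OpenCV has them; the pictures are not rectified), "world_to_cam" (4x4, takes a point from world to camera coordinates). Camera axes: x right, y down, z forward; pixel columns grow to the right and rows downward; lengths in mm; the calibration is good to about 2 mm. A picture is of the moment at which its call begins: read the wrist's pose just before it. calibration takes no time and is no camera call; for the wrist camera it gives the pose at the moment of the call.
- finish_job(): hands the job in; it is judged then, once.
The state is a dict: "time": time; "joint_pos": joint angles; "qd": joint speeds; "joint_efforts": joint torques, N m; "eef_pos": TCP position; "eef_rot": TCP orientation; "wrist_force": force on the tool from outside, world axes, zero at the start; "torque": the same for the moment, N m; "gripper_width": finger opening in mm; "gripper_force": force on a finger pad.
Only numpy, scipy, OpenCV 4.12 (cv2) and the standard library are available. Lean on these libraries where they do the work, as an engineer would, in place of code of your own. Each camera call takes 0.05 s, during which the arm holds its last target. There are 200 camera calls.

## Task

Take the steel block that has a journal on both ends out of the blue bin and lay it across the two V-shaped rests of the air blow-off stand, with the block between the rests and its longer journal pointing at the nozzle; set it down, do not drop it. Once it lies there and you have let go, turn the air valve's lever to half open, 45 degrees between shut and fully open. Leave the other things where they are.

Things in the scene. Friction and masses are not known exactly. Their poses are not given: they have to be found in the camera images.
- trunnion: The part to move: bare steel, 0.29 kg. Square block 28 (x) x 34 (y) x 28 (z) mm with a round 14 mm diameter journal on each y end, on one axis 14 mm above the underside: 45 mm long towards +y, 25 mm long towards -y (104 mm overall). Origin: centre of the block's underside; y points along the long journal. Starts lying flat in a compartment of the bin, at widely varying yaw.
- trunnion_mid (a point): Centre of the trunnion's block, on the journals' axis, 14 mm above the block's underside.
- long_tip (a point): End face centre of the trunnion's long journal, 62 mm from the block's centre.
- fixture: Blow-off stand, fixed on the bench: aluminium base 120 x 285 x 10 mm (local x -40..80, y -55..230 mm) carrying two V rests, a nozzle, a pipe and a valve. Origin: on the bench below the midpoint between the rests; x points away from the lever's shut side, y along the seated part's axis towards the nozzle, z up. Grey splash fence at x = 78 mm, y = -45..70 mm, 3 mm thick, 72 mm high.
- rest_mid (a point): Midpoint between the two rests where the seated part's axis lies, 100 mm over the bench; axes as the stand's. The rests are Y-shaped dark steel, 6 mm thick along y, centred at y = -26 and +26 mm (46 mm clear between), 37 mm wide at the top; their 90 degree V notches open upward from z = 90 to 104 mm over the bench and hold a 14 mm journal with its axis at 100 mm.
- nozzle_tip (a point): Tip of the brass air nozzle, 86 mm from rest_mid along the stand's +y, same height. Nozzle and pipe (up to 18 mm diameter) run on along +y at that height; the valve body (26 x 40 x 26 mm) is centred 150 mm from rest_mid, and a 20 mm riser pipe with a 24 mm ball on top, 112 mm high, stands at 215 mm.
- air_valve (a joint): Angle of the ball valve's lever, rad: 0 = shut, the lever across the pipe pointing to the stand's -x; 1.571 = fully open, the lever along the pipe pointing to the stand's +y (away from the nozzle). It grows clockwise seen from above and stays where it is left (about 0.12 N m to turn). It starts shut or a little open.
- valve_axis (a point): On the lever's upright turning axis, at 140 mm height.
- lever_grip (a point): Middle of the lever's black grip, 66 mm from the turning axis, at 138 mm height. The grip is a bar 58 mm long along the lever (37 to 95 mm from the axis), 12 mm wide, 16 mm tall; free beneath and to both sides. The point's x axis points along the lever towards the turning axis.
- bin: Shallow blue bin fixed to the bench, 170 x 334 x 45 mm, walls and floor 5 mm, divided across the middle of its long side (local y) into two compartments of about 160 x 160 mm. Origin: centre of its underside. One compartment holds the trunnion, the other the stub.
- stub: Bystander in the other compartment: the same square steel block, but with one journal only (45 mm, towards its +y). Origin: centre of the block's underside. Do not move.
- cleaner: Bystander: upright white bottle, 62 mm diameter, 175 mm tall, behind the nozzle. Origin: centre of its underside.
- flange: Bystander: flat steel ring, 90 mm outer and 54 mm inner diameter, 20 mm high, lying on the bench. Origin: centre of its underside.
- bush: Bystander: upright dark steel cylinder, 48 mm diameter, 50 mm tall, in front of the stand. Origin: centre of its underside.
Not all that is in view belongs to the job. Leave any brown or turquoise look-alike of the trunnion alone.

How it is judged (in metres and radians):
On the way, in this order (a step that is already met when the one before it is completed fails the run):
1. the trunnion lies in both V rests, block between them, long journal towards the nozzle, let go (x of trunnion_mid in the frame of rest_mid between -0.004 and 0.004 m and y of trunnion_mid in the frame of rest_mid between -0.009 and 0.009 m and z of trunnion_mid in the frame of rest_mid between -0.004 and 0.004 m and angle between the y axis of trunnion and the y axis of fixture, either way round below 0.07 rad and y of long_tip in the frame of rest_mid above 0.04 m and contact force between the fingers and trunnion below 0.05 N and linear speed of trunnion below 0.02 m/s), for 0.2 s.
2. the valve lever is half open (value of joint air_valve between 0.635 and 0.935 rad), for 0.2 s.
At the end, for the whole second after the job is handed in: The trunnion lies at rest, released, in both V rests: block centre within 4 mm across and in height and 9 mm along of the rests' midpoint, axis within 4 degrees of the stand's, long journal on the nozzle's side; the valve lever stands still, released, at 45 degrees within 8.5 degrees (all of step 1 and all of step 2 and contact force between the fingers and fixture below 0.05 N and velocity of joint air_valve between -0.05 and 0.05 rad/s); the robot touches nothing.
It fails at once if the trunnion is dropped or thrown (moves faster than 0.45 m/s while not held) (linear speed of trunnion above 0.45 m/s and contact force between the fingers and trunnion below 0.05 N).
It fails at once if a bystander (stub, bottle, ring or cylinder) is moved more than 30 mm or knocked over (distance of any of stub, cleaner, flange, bush from where it was at the start of the episode above 0.03 m or angle between any of cleaner, bush's own z axis and vertical above 0.5 rad).
It also fails if it takes over 58 s, if anything falls off the work surface, if the arm or the gripper's body presses on something with over 40 N, if the wrist force passes 120 N, or if a joint passes its speed limit or range.

## Working session

There is one attempt and no reset: what is moved stays moved. The work goes in short steps, Python scripts to look and compute and a tool call to move; the robot and the scene stay as the last step left them, time stands still between calls to the robot, and variables do not carry over. Pictures are saved under pics/ and viewed, at most 10 in all, crops included, and the job is handed in when it is done.

Besides the shell and the picture viewer there is one more tool, called after "Call:" as name(argument=value, ...), one argument or row to a line, values as JSON. arm_command: Moves the arm, as the interface text tells. Its arguments: {"type":"object","properties":{"steps":{"type":"string"},"claw":{"type":"number"},"grip_force":{"type":"number"}},"required":["steps"]}

```bash
mkdir -p pics
python3 - <<'E'
from plant import *
import cv2,numpy as np
for n in("top","side"):
    im=get_image(n);cv2.imwrite(f"pics/{n}0.png",im[:,:,::-1])
    c=calibration(n);print(n,c["mtx"].tolist(),c["dist"],np.round(c["world_to_cam"],3).tolist())
s=read_state();print(s)
E
```

```text
top [[403.1747747353739, 0.0, 323.70736417867255], [0.0, 403.1747747353739, 192.15860728077297], [0.0, 0.0, 1.0]] [0.03386255 0.         0.         0.         0.        ] [[-0.02, -1.0, -0.005, -23.834], [-0.99, 0.02, -0.142, 600.397], [0.142, 0.003, -0.99, 1069.337], [0.0, 0.0, 0.0, 1.0]]
side [[395.34111797502993, 0.0, 311.5553600327846], [0.0, 395.34111797502993, 196.27554180341815], [0.0, 0.0, 1.0]] [-0.00990879  0.          0.          0.          0.        ] [[0.978, -0.21, 0.003, -582.73], [-0.098, -0.471, -0.877, 125.652], [0.186, 0.857, -0.481, 812.121], [0.0, 0.0, 0.0, 1.0]]
{'time': 0.1, 'joint_pos': array([-7.78356199e+01,  3.02744033e+01,  8.21478809e+01,  1.23832598e-04,
        6.76892751e+01, -1.02268507e+01]), 'qd': array([ 0.02288519, -0.08626196, -0.12721152,  0.06327648,  0.07345002,
        0.02825977]), 'joint_efforts': array([-6.97926152e-04, -4.40986061e+01, -1.77149552e+01,  6.33530156e-02,
        5.33609244e-02, -3.65283518e-05]), 'eef_pos': array([ 237.97420124, -577.22116012,  221.66775599]), 'eef_rot': array([[ 9.24604730e-01,  3.80927717e-01, -4.08327589e-04],
       [ 3.80927777e-01, -9.24602836e-01,  1.90377958e-03],
       [ 3.47661562e-04, -1.91578693e-03, -9.99998104e-01]]), 'wrist_force': array([-0.38782195,  0.0603729 ,  0.3395404 ]), 'torque': array([ 0.01480084, -0.01233947, -0.01651415]), 'gripper_force': 0.0, 'gripper_width': 86.89085064611764}
```

View pics/top0.png

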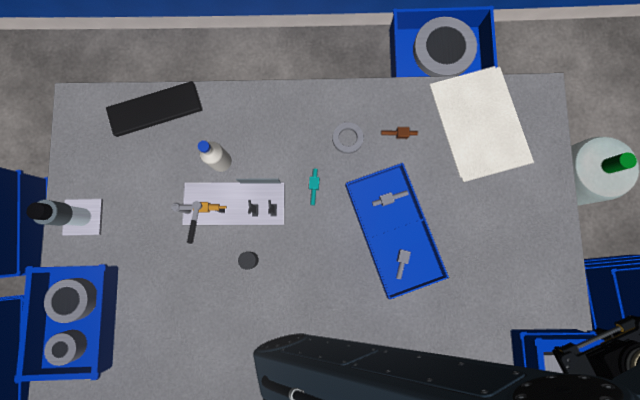

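View pics/side0.png

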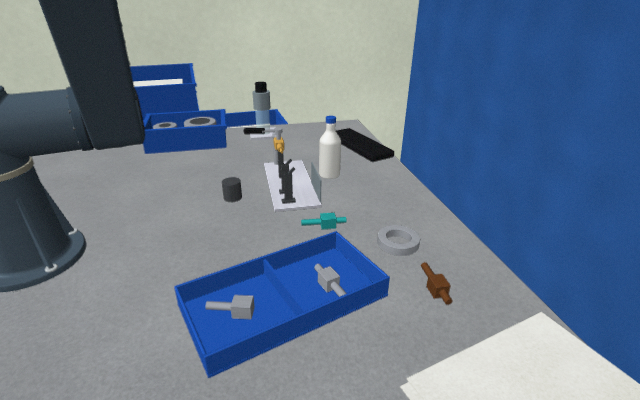

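The top view shows the trunnion with two journals at about (390,199) in the far compartment and the stub at (403,262). The stand's rests are at (253,208) and (272,208). The nozzle and valve lie to the left, with the lever pointing down from (195,208). The side view agrees: the two-journal part is at (328,280).

```bash
cat > h.py <<'E'
from plant import *
import cv2,numpy as np
def cast(c,px,z):
    px=np.array(px,float).reshape(-1,1,2)
    u=cv2.undistortPoints(px,c["mtx"],np.array(c["dist"])).reshape(-1,2)
    T=np.array(c["world_to_cam"]);R=T[:3,:3];o=-R.T@T[:3,3]
    d=np.c_[u,np.ones(len(u))]@R
    return o+d*((z-o[2])/d[:,2])[:,None]
def proj(c,P):
    T=np.array(c["world_to_cam"])
    return cv2.projectPoints(np.array(P,float).reshape(-1,1,3),cv2.Rodrigues(T[:3,:3])[0],T[:3,3],c["mtx"],np.array(c["dist"]))[0].reshape(-1,2)
E
python3 - <<'E'
from h import *
im=cv2.imread("pics/top0.png");c=calibration("top");hsv=cv2.cvtColor(im,cv2.COLOR_BGR2HSV)
g=((hsv[:,:,1]<60)&(hsv[:,:,2]>95)).astype(np.uint8)
roi=np.zeros_like(g);roi[180:225,366:413]=1
# restrict to within bin
n,l,st,ce=cv2.connectedComponentsWithStats(g*roi)
for i in range(1,n):
    if st[i,4]>60:
        print(st[i])
        ys,xs=np.where(l==i);P=cast(c,np.c_[xs,ys],19)[:,:2]
        m=P.mean(0);w,v=np.linalg.eigh(np.cov((P-m).T));a=v[:,1];t=(P-m)@a;q=(P-m)@v[:,0]
        print(m,a,t.min(),t.max())
        for b in np.arange(-60,65,5):
            k=abs(t-b)<3
            if k.any():print(b,round(np.ptp(q[k]),1),round(q[k].mean(),1),end=' | ')
# base plate
b=((hsv[:,:,1]<40)&(hsv[:,:,2]>175)).astype(np.uint8);r=np.zeros_like(b);r[170:235,170:295]=1
cs=cv2.findContours(b*r,0,2)[0];k=max(cs,key=cv2.contourArea);rc=cv2.minAreaRect(np.vstack([x for x in cs if cv2.contourArea(x)>100]))
print(rc);bx=cv2.boxPoints(rc);print(bx,cast(c,bx,10))
z=cv2.resize(im[165:255,165:300],None,fx=5.9,fy=5.9,interpolation=cv2.INTER_CUBIC);cv2.imwrite("pics/fx.png",z)
E
```

```text
[373 191  35  15 214]
[ 582.63112446 -218.15492254] [-0.29683078  0.9549301 ] -53.281626510744196 47.50250954074578
-55 8.9 1.4 | -50 10.7 0.0 | -45 10.7 -0.1 | -40 9.8 -0.6 | -35 9.8 -0.3 | -30 9.8 -0.5 | -25 9.8 0.3 | -20 9.8 0.2 | -15 9.8 0.4 | -10 24.0 -0.7 | -5 26.6 0.5 | 0 24.9 -0.5 | 5 26.6 0.6 | 10 24.9 -1.1 | 15 26.6 0.2 | 20 26.6 -0.2 | 25 16.9 -0.0 | 30 9.8 0.5 | 35 10.6 -0.0 | 40 9.8 -0.5 | 45 10.6 0.1 | 50 0.0 1.8 | ((233.49996948242188, 203.49998474121094), (40.99999237060547, 98.99998474121094), 90.0)
[[183.99997 182.99998]
 [282.99997 182.99998]
 [282.99997 223.99998]
 [183.99997 223.99998]] [[638.9435182  360.80013889  10.        ]
 [633.23223362  79.63578175  10.        ]
 [516.51238823  80.24868924  10.        ]
 [522.41147389 357.31793932  10.        ]]
```

View pics/fx.png

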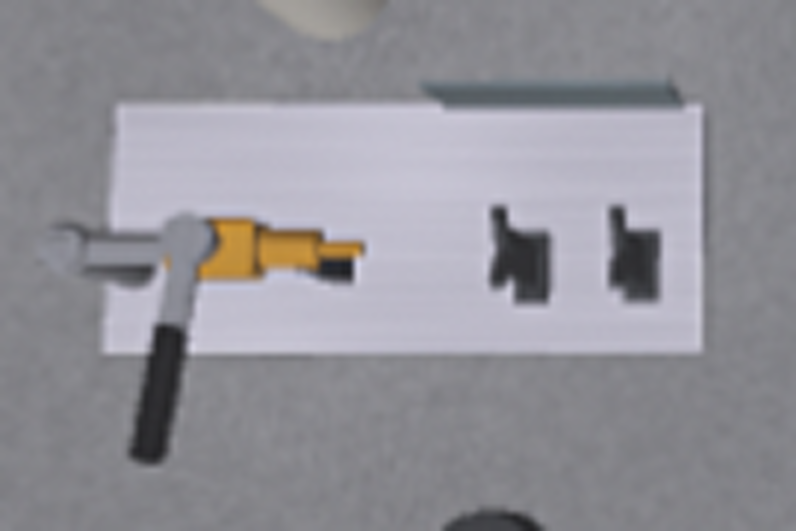

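The crop shows the base plate corners at full-image pixels of about (184.8,182.5), (284,182.5), (284,224.9) and (182.5,224.9). The rests are dark with shadows, and the lever is slightly open. I'll cast the corners and plan the move to above the trunnion.

```bash
cat >> h.py <<'E'
def plan(x,y,z,yaw,n=None,start=None):
    if start is None:
        s=read_state();p=s["eef_pos"];R=s["eef_rot"];psi=np.degrees(np.arctan2(R[1,0],R[0,0]))
    else: p,psi=np.array(start[:3]),start[3]
    d=np.array([x,y,z])-p;dy=(yaw-psi+180)%360-180
    k=n or int(np.ceil(max(np.linalg.norm(d)/27,abs(dy)/5)));out=[]
    print("from",np.round(p,1),round(psi,2),"rows",k)
    for i in range(k):
        a=np.radians(psi+dy*i/k);t=np.array([np.cos(a)*d[0]+np.sin(a)*d[1],np.sin(a)*d[0]-np.cos(a)*d[1],-d[2]])/k/30
        out.append(" ".join(f"{v:.2f}" for v in [*t,-dy/k/5]))
    for i in range(0,k,5):print("; ".join(out[i:i+5]))
E
python3 - <<'E'
from h import *
c=calibration("top")
print(cast(c,[[184.8,182.5],[284,182.5],[284,224.9],[182.5,224.9]],10).round(1))
plan(565,-211,230,-72.7)
E
```

```text
[[640.3 358.6  10. ]
 [634.6  76.8  10. ]
 [513.9  77.5  10. ]
 [520.  361.4  10. ]]
from [ 238.  -577.2  221.7] 22.39 rows 20
0.74 -0.36 -0.01 0.95; 0.70 -0.42 -0.01 0.95; 0.67 -0.47 -0.01 0.95; 0.63 -0.53 -0.01 0.95; 0.58 -0.58 -0.01 0.95
0.53 -0.62 -0.01 0.95; 0.48 -0.67 -0.01 0.95; 0.42 -0.70 -0.01 0.95; 0.36 -0.73 -0.01 0.95; 0.30 -0.76 -0.01 0.95
0.23 -0.78 -0.01 0.95; 0.17 -0.80 -0.01 0.95; 0.10 -0.81 -0.01 0.95; 0.03 -0.82 -0.01 0.95; -0.03 -0.82 -0.01 0.95
-0.10 -0.81 -0.01 0.95; -0.17 -0.80 -0.01 0.95; -0.23 -0.78 -0.01 0.95; -0.30 -0.76 -0.01 0.95; -0.36 -0.73 -0.01 0.95
```

Call:
arm_command(
  steps="0.74 -0.36 -0.01 0.95; 0.70 -0.42 -0.01 0.95; 0.67 -0.47 -0.01 0.95; 0.63 -0.53 -0.01 0.95; 0.58 -0.58 -0.01 0.95",
)

```text
time: 0.6
eef_pos: [320.4, -484.9, 223.5]
eef_rot: [[1.0, -0.027, -0.0], [-0.027, -1.0, 0.001], [-0.0, -0.001, -1.0]]
wrist_force: [0.7, -0.0, -0.4]
gripper_width: 87.1
gripper_force: 0.0
```

Call:
arm_command(
  steps="0.53 -0.62 -0.01 0.95; 0.48 -0.67 -0.01 0.95; 0.42 -0.70 -0.01 0.95; 0.36 -0.73 -0.01 0.95; 0.30 -0.76 -0.01 0.95",
)

```text
time: 1.1
eef_pos: [402.1, -393.5, 225.1]
eef_rot: [[0.904, -0.427, -0.001], [-0.427, -0.904, 0.001], [-0.001, -0.001, -1.0]]
wrist_force: [0.5, -0.2, 0.0]
gripper_width: 87.0
gripper_force: 0.0
```

Call:
arm_command(
  steps="0.23 -0.78 -0.01 0.95; 0.17 -0.80 -0.01 0.95; 0.10 -0.81 -0.01 0.95; 0.03 -0.82 -0.01 0.95; -0.03 -0.82 -0.01 0.95",
)

```text
time: 1.6
eef_pos: [483.7, -302.0, 226.6]
eef_rot: [[0.655, -0.755, -0.001], [-0.755, -0.655, 0.001], [-0.001, 0.0, -1.0]]
wrist_force: [-0.0, -0.7, -0.1]
gripper_width: 87.4
gripper_force: 0.0
```

Call:
arm_command(
  steps="-0.10 -0.81 -0.01 0.95; -0.17 -0.80 -0.01 0.95; -0.23 -0.78 -0.01 0.95; -0.30 -0.76 -0.01 0.95; -0.36 -0.73 -0.01 0.95",
)

```text
time: 2.1
eef_pos: [565.0, -210.7, 228.1]
eef_rot: [[0.296, -0.955, -0.001], [-0.955, -0.296, 0.001], [-0.001, 0.001, -1.0]]
wrist_force: [-0.3, -0.1, 0.7]
gripper_width: 86.8
gripper_force: 0.0
```

Call:
arm_command(
  steps="0 0 0 0; 0 0 0 0",
)

```text
time: 2.3
eef_pos: [564.4, -211.4, 228.0]
eef_rot: [[0.301, -0.954, -0.001], [-0.954, -0.301, 0.0], [-0.0, 0.001, -1.0]]
wrist_force: [0.3, -0.1, -0.1]
gripper_width: 86.9
gripper_force: 0.0
```

Run:
```python
from h import *
s=read_state();c=calibration("wrist");im=get_image("wrist");cv2.imwrite("pics/w1.png",im[:,:,::-1])
np.save("w1.npy",np.array(c["world_to_cam"]))
print(s["time"],s["eef_pos"],s["eef_rot"][:,0]);print(proj(c,[[580.5,-211.4,33],[600,-270.6,19],s["eef_pos"]]))
```

```text
2.3 [ 564.41850577 -211.3607755   228.04723535] [ 3.01285664e-01 -9.53533806e-01 -4.79251934e-04]
[[300.46261358 171.20105958]
 [299.70905918 117.53258576]
 [312.28769748 243.36465343]]
```

View pics/w1.png

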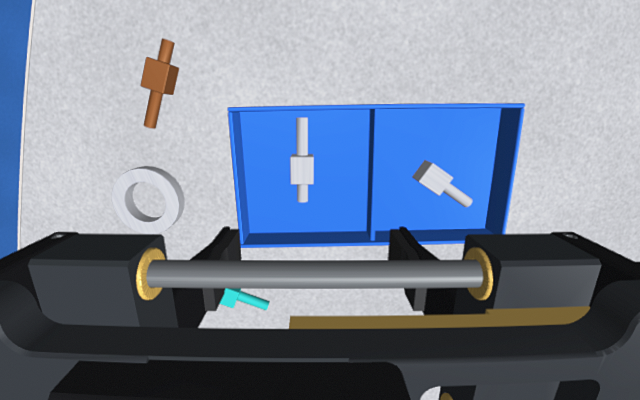

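The wrist view shows the trunnion upright in the left compartment: block at (302,168), long tip at (302,117), short end at (302,203). This agrees with the top-view estimate. I'll refine it and plan the descent.

Run:
```python
from h import *
im=cv2.imread("pics/w1.png");c=dict(calibration("wrist"));c["world_to_cam"]=np.load("w1.npy")
hsv=cv2.cvtColor(im,cv2.COLOR_BGR2HSV)
g=((hsv[:,:,1]<90)&(hsv[:,:,2]>90)).astype(np.uint8);r=np.zeros_like(g);r[110:215,270:340]=1
n,l,st,_=cv2.connectedComponentsWithStats(g*r);i=1+st[1:,4].argmax();print(st[i])
ys,xs=np.where(l==i)
w={y:(xs[ys==y].min(),xs[ys==y].max()+1) for y in np.unique(ys)}
print({int(y):(int(a),int(b)) for y,(a,b) in w.items()})
J=np.array([[(a+b)/2,y+.5] for y,(a,b) in w.items() if b-a<16])
vx,vy,x0,y0=cv2.fitLine(J.astype(np.float32),2,0,.01,.01).ravel()
f=lambda y:[x0+(y-y0)*vx/vy,y]
lt=cast(c,f(ys.min()),19)[0];st_=cast(c,f(ys.max()+1),19)[0]
u=(lt-st_);L=np.linalg.norm(u);u/=L;print("tips",lt,st_,"len",L,"mid",lt-62*u,st_+42*u,"yaw",np.degrees(np.arctan2(u[1],u[0])))
m=(lt-62*u+st_+42*u)/2
yaw=np.degrees(np.arctan2(u[1],u[0]))
plan(m[0],m[1],60,yaw);plan(m[0],m[1],9,yaw,n=4,start=[m[0],m[1],60,yaw])
```

```text
[ 290  117   24   85 1298]
{117: (301, 307), 118: (297, 308), 119: (297, 308), 120: (297, 308), 121: (297, 308), 122: (297, 308), 123: (297, 308), 124: (297, 308), 125: (297, 308), 126: (297, 308), 127: (297, 308), 128: (297, 308), 129: (297, 308), 130: (297, 308), 131: (297, 308), 132: (297, 308), 133: (297, 308), 134: (297, 308), 135: (297, 308), 136: (297, 308), 137: (297, 308), 138: (297, 308), 139: (297, 308), 140: (297, 308), 141: (297, 308), 142: (297, 308), 143: (297, 308), 144: (297, 308), 145: (297, 308), 146: (297, 308), 147: (297, 308), 148: (297, 308), 149: (297, 308), 150: (297, 308), 151: (297, 308), 152: (297, 308), 153: (297, 308), 154: (292, 312), 155: (292, 313), 156: (291, 313), 157: (290, 314), 158: (290, 314), 159: (290, 314), 160: (290, 314), 161: (290, 314), 162: (290, 314), 163: (290, 314), 164: (290, 314), 165: (290, 314), 166: (290, 314), 167: (290, 314), 168: (290, 314), 169: (290, 314), 170: (290, 314), 171: (290, 314), 172: (290, 314), 173: (290, 314), 174: (290, 314), 175: (291, 314), 176: (291, 314), 177: (291, 314), 178: (291, 314), 179: (291, 314), 1
[... 230 characters left out ...]
 308), 194: (297, 308), 195: (297, 308), 196: (297, 308), 197: (297, 308), 198: (297, 308), 199: (297, 308), 200: (298, 308), 201: (298, 307)}
tips [ 596.93749328 -272.21053998   19.        ] [ 566.15763075 -170.98398642   19.        ] len 105.80271775744367 mid [ 578.90060805 -212.89215522   19.        ] [ 578.3761659  -211.16740835   19.        ] yaw -73.08710638952675
from [ 564.1 -211.9  228.1] -72.54 rows 7
0.02 -0.07 0.80 0.02; 0.02 -0.07 0.80 0.02; 0.02 -0.07 0.80 0.02; 0.02 -0.07 0.80 0.02; 0.02 -0.07 0.80 0.02
0.02 -0.07 0.80 0.02; 0.02 -0.07 0.80 0.02
from [ 578.6 -212.    60. ] -73.09 rows 4
0.00 -0.00 0.42 -0.00; 0.00 -0.00 0.42 -0.00; 0.00 -0.00 0.42 -0.00; 0.00 -0.00 0.42 -0.00
```

Call:
arm_command(
  steps="0.02 -0.07 0.80 0.02; 0.02 -0.07 0.80 0.02; 0.02 -0.07 0.80 0.02; 0.02 -0.07 0.80 0.02; 0.02 -0.07 0.80 0.02",
)

```text
time: 2.85
eef_pos: [574.8, -212.8, 107.7]
eef_rot: [[0.29, -0.957, -0.0], [-0.957, -0.29, -0.0], [0.0, 0.0, -1.0]]
wrist_force: [0.4, 0.0, 0.5]
gripper_width: 86.8
gripper_force: 0.0
```

Call:
arm_command(
  steps="0.02 -0.07 0.80 0.02; 0.02 -0.07 0.80 0.02; 0 0 0.42 0; 0 0 0.42 0; 0 0 0.42 0",
)

```text
time: 3.35
eef_pos: [580.1, -212.2, 22.5]
eef_rot: [[0.287, -0.958, 0.001], [-0.958, -0.287, -0.001], [0.001, -0.001, -1.0]]
wrist_force: [-0.3, 0.4, 0.4]
gripper_width: 86.9
gripper_force: 0.0
```

Call:
arm_command(
  steps="0 0 0.4 0; 0 0 0 0; 0 0 0 0",
)

```text
time: 3.65
eef_pos: [580.1, -211.4, 10.8]
eef_rot: [[0.287, -0.958, 0.0], [-0.958, -0.287, -0.0], [0.0, -0.0, -1.0]]
wrist_force: [-0.3, -0.3, 0.3]
gripper_width: 86.7
gripper_force: 0.0
```

Call:
arm_command(
  steps="0 0 0 0; 0 0 0 0; 0 0 0 0; 0 0 0 0; 0 0 0 0",
  claw=0,
  grip_force=30,
)

```text
time: 4.15
eef_pos: [580.1, -211.5, 11.0]
eef_rot: [[0.287, -0.958, 0.0], [-0.958, -0.287, -0.0], [0.0, -0.0, -1.0]]
wrist_force: [-0.1, 0.4, 0.3]
gripper_width: 54.6
gripper_force: 0.0
```

Call:
arm_command(
  steps="0 0 0.08 0; 0 0 0 0; 0 0 0 0; 0 0 0 0; 0 0 0 0",
)

```text
time: 4.65
eef_pos: [580.1, -211.4, 8.2]
eef_rot: [[0.287, -0.958, 0.0], [-0.958, -0.287, 0.0], [-0.0, -0.0, -1.0]]
wrist_force: [1.2, 0.4, -2.0]
gripper_width: 27.7
gripper_force: 30.0
```

Call:
arm_command(
  steps="0 0 0 0; 0 0 0 0; 0 0 0 0",
)

```text
time: 4.95
eef_pos: [580.0, -211.4, 8.2]
eef_rot: [[0.287, -0.958, -0.0], [-0.958, -0.287, 0.0], [-0.0, 0.0, -1.0]]
wrist_force: [0.6, 0.4, -2.1]
gripper_width: 27.8
gripper_force: 30.0
```

Run:
```python
from h import *
s=read_state();print(s["time"],s["gripper_width"],s["gripper_force"],s["eef_pos"],s["wrist_force"])
```

```text
4.95 27.79875777359656 29.977071904577315 [ 579.9507472  -211.37568755    8.18704894] [ 0.63068908  0.36943597 -2.1029613 ]
```

Run:
```python
from h import *
plan(580,-211.4,230,-73.3,n=9,start=[580,-211.4,8.2,-73.3])
plan(550,30,250,88.8,n=35,start=[580,-211.4,230,-73.3])
```

```text
from [ 580.  -211.4    8.2] -73.3 rows 9
0.00 -0.00 -0.82 -0.00; 0.00 -0.00 -0.82 -0.00; 0.00 -0.00 -0.82 -0.00; 0.00 -0.00 -0.82 -0.00; 0.00 -0.00 -0.82 -0.00
0.00 -0.00 -0.82 -0.00; 0.00 -0.00 -0.82 -0.00; 0.00 -0.00 -0.82 -0.00; 0.00 -0.00 -0.82 -0.00
from [ 580.  -211.4  230. ] -73.3 rows 35
-0.23 -0.04 -0.02 -0.93; -0.22 -0.06 -0.02 -0.93; -0.22 -0.07 -0.02 -0.93; -0.21 -0.09 -0.02 -0.93; -0.20 -0.11 -0.02 -0.93
-0.19 -0.13 -0.02 -0.93; -0.18 -0.14 -0.02 -0.93; -0.17 -0.16 -0.02 -0.93; -0.16 -0.17 -0.02 -0.93; -0.14 -0.18 -0.02 -0.93
-0.13 -0.19 -0.02 -0.93; -0.11 -0.20 -0.02 -0.93; -0.10 -0.21 -0.02 -0.93; -0.08 -0.22 -0.02 -0.93; -0.06 -0.22 -0.02 -0.93
-0.04 -0.23 -0.02 -0.93; -0.03 -0.23 -0.02 -0.93; -0.01 -0.23 -0.02 -0.93; 0.01 -0.23 -0.02 -0.93; 0.03 -0.23 -0.02 -0.93
0.05 -0.23 -0.02 -0.93; 0.07 -0.22 -0.02 -0.93; 0.08 -0.22 -0.02 -0.93; 0.10 -0.21 -0.02 -0.93; 0.12 -0.20 -0.02 -0.93
0.13 -0.19 -0.02 -0.93; 0.15 -0.18 -0.02 -0.93; 0.16 -0.16 -0.02 -0.93; 0.18 -0.15 -0.02 -0.93; 0.19 -0.14 -0.02 -0.93
0.20 -0.12 -0.02 -0.93; 0.21 -0.10 -0.02 -0.93; 0.21 -0.09 -0.02 -0.93; 0.22 -0.07 -0.02 -0.93; 0.23 -0.05 -0.02 -0.93
```

Call:
arm_command(
  steps="0 0 -0.3 0; 0 0 -0.6 0; 0 0 -0.85 0; 0 0 -0.85 0; 0 0 -0.85 0",
)

```text
time: 5.45
eef_pos: [579.3, -211.1, 113.0]
eef_rot: [[0.287, -0.958, -0.001], [-0.958, -0.287, 0.001], [-0.001, 0.001, -1.0]]
wrist_force: [1.0, -0.7, -3.1]
gripper_width: 28.1
gripper_force: 30.0
```

Call:
arm_command(
  steps="0 0 -0.85 0; 0 0 -0.85 0; 0 0 -0.85 0; 0 0 -0.85 0; 0 0 -0.55 0",
)

```text
time: 5.95
eef_pos: [579.9, -211.4, 232.8]
eef_rot: [[0.287, -0.958, 0.002], [-0.958, -0.287, -0.001], [0.001, -0.001, -1.0]]
wrist_force: [0.8, -0.2, -2.8]
gripper_width: 27.7
gripper_force: 30.0
```

Call:
arm_command(
  steps="-0.23 -0.04 -0.02 -0.93; -0.22 -0.06 -0.02 -0.93; -0.22 -0.07 -0.02 -0.93; -0.21 -0.09 -0.02 -0.93; -0.20 -0.11 -0.02 -0.93",
)

```text
time: 6.45
eef_pos: [574.8, -176.5, 233.5]
eef_rot: [[0.645, -0.765, -0.001], [-0.765, -0.645, 0.001], [-0.001, 0.001, -1.0]]
wrist_force: [0.2, 1.0, -2.9]
gripper_width: 27.9
gripper_force: 30.0
```

Call:
arm_command(
  steps="-0.19 -0.13 -0.02 -0.93; -0.18 -0.14 -0.02 -0.93; -0.17 -0.16 -0.02 -0.93; -0.16 -0.17 -0.02 -0.93; -0.14 -0.18 -0.02 -0.93",
)

```text
time: 6.95
eef_pos: [570.9, -142.2, 236.5]
eef_rot: [[0.894, -0.448, -0.002], [-0.448, -0.894, 0.001], [-0.002, 0.0, -1.0]]
wrist_force: [0.2, -0.3, -2.6]
gripper_width: 27.6
gripper_force: 30.0
```

Call:
arm_command(
  steps="-0.13 -0.19 -0.02 -0.93; -0.11 -0.20 -0.02 -0.93; -0.10 -0.21 -0.02 -0.93; -0.08 -0.22 -0.02 -0.93; -0.06 -0.22 -0.02 -0.93",
)

```text
time: 7.45
eef_pos: [566.5, -107.9, 239.5]
eef_rot: [[0.998, -0.059, -0.001], [-0.059, -0.998, 0.0], [-0.001, -0.0, -1.0]]
wrist_force: [-1.3, 0.8, -3.5]
gripper_width: 27.8
gripper_force: 30.0
```

Call:
arm_command(
  steps="-0.04 -0.23 -0.02 -0.93; -0.03 -0.23 -0.02 -0.93; -0.01 -0.23 -0.02 -0.93; 0.01 -0.23 -0.02 -0.93; 0.03 -0.23 -0.02 -0.93",
)

```text
time: 7.95
eef_pos: [561.9, -73.6, 242.5]
eef_rot: [[0.94, 0.34, -0.001], [0.34, -0.94, 0.0], [-0.001, -0.001, -1.0]]
wrist_force: [-0.2, -0.0, -2.5]
gripper_width: 27.9
gripper_force: 30.0
```

Call:
arm_command(
  steps="0.05 -0.23 -0.02 -0.93; 0.07 -0.22 -0.02 -0.93; 0.08 -0.22 -0.02 -0.93; 0.10 -0.21 -0.02 -0.93; 0.12 -0.20 -0.02 -0.93",
)

```text
time: 8.45
eef_pos: [557.1, -39.0, 245.5]
eef_rot: [[0.73, 0.684, -0.001], [0.684, -0.73, 0.0], [-0.001, -0.001, -1.0]]
wrist_force: [0.3, 0.3, -1.9]
gripper_width: 27.5
gripper_force: 30.0
```

Call:
arm_command(
  steps="0.13 -0.19 -0.02 -0.93; 0.15 -0.18 -0.02 -0.93; 0.16 -0.16 -0.02 -0.93; 0.18 -0.15 -0.02 -0.93; 0.19 -0.14 -0.02 -0.93",
)

```text
time: 8.95
eef_pos: [552.5, -4.5, 248.5]
eef_rot: [[0.401, 0.916, -0.001], [0.916, -0.401, 0.0], [-0.0, -0.001, -1.0]]
wrist_force: [-0.2, -0.1, -3.3]
gripper_width: 27.4
gripper_force: 30.0
```

Call:
arm_command(
  steps="0.20 -0.12 -0.02 -0.93; 0.21 -0.10 -0.02 -0.93; 0.21 -0.09 -0.02 -0.93; 0.22 -0.07 -0.02 -0.93; 0.23 -0.05 -0.02 -0.93",
)

```text
time: 9.45
eef_pos: [548.0, 30.0, 251.5]
eef_rot: [[0.006, 1.0, -0.001], [1.0, -0.006, -0.0], [-0.0, -0.001, -1.0]]
wrist_force: [0.1, 0.6, -3.1]
gripper_width: 27.8
gripper_force: 30.0
```

Call:
arm_command(
  steps="0 0 0 0; 0 0 0 0; 0 0 0 0",
)

```text
time: 9.75
eef_pos: [548.9, 29.3, 251.4]
eef_rot: [[0.011, 1.0, -0.0], [1.0, -0.011, -0.0], [-0.0, -0.0, -1.0]]
wrist_force: [0.4, -0.6, -2.8]
gripper_width: 28.0
gripper_force: 30.0
```

Run:
```python
from h import *
s=read_state();c=calibration("wrist");im=get_image("wrist");cv2.imwrite("pics/w2.png",im[:,:,::-1])
np.save("w2.npy",np.array(c["world_to_cam"]))
print(s["time"],s["eef_pos"],s["eef_rot"][:,0],s["gripper_width"]);print(proj(c,[[555,105,104],[556,157,104],[556,217,100]]))
```

```text
9.75 [548.90807353  29.30392074 251.4250983 ] [ 1.10790383e-02  9.99938600e-01 -2.27685527e-04] 28.022922827110445
[[320.51422407 110.35322239]
 [321.21182687  53.89201784]
 [320.6848081  -14.66413917]]
```

View pics/w2.png

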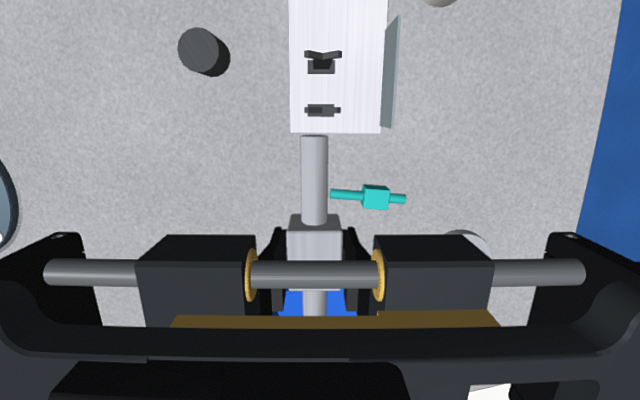

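The wrist view shows the held part pointing at the stand, with its long journal from (314,137) to (314,225). The near rest is at (322,110) and the far rest at (322,55). I'll zoom in on the rests.

Run:
```python
from h import *
im=cv2.imread("pics/w2.png");c=dict(calibration("wrist"));c["world_to_cam"]=np.load("w2.npy")
cv2.imwrite("pics/w2c.png",cv2.resize(im[35:145,280:400],None,fx=5,fy=5,interpolation=cv2.INTER_CUBIC))
g=cv2.cvtColor(im,cv2.COLOR_BGR2GRAY)
for r in list(range(48,78,2))+list(range(102,120,2)):
    x=np.where(g[r,295:350]<100)[0]+295
    if len(x):print(r,x.min(),x.max()+1,len(x))
r0=g[20:130:20,280:400].astype(int)
for r in range(20,131,20):
    row=g[r].astype(int); d=np.diff(row[280:300]);print(r,280+d.argmax()+1)
```

```text
52 305 342 26
54 305 342 37
56 305 342 37
58 313 334 21
60 313 333 20
62 308 334 26
64 308 334 26
66 308 334 26
68 308 334 26
70 308 334 26
72 308 334 26
106 308 333 25
108 305 340 35
110 305 340 35
112 308 340 30
114 308 333 25
20 289
40 289
60 289
80 290
100 290
120 290
```

View pics/w2c.png

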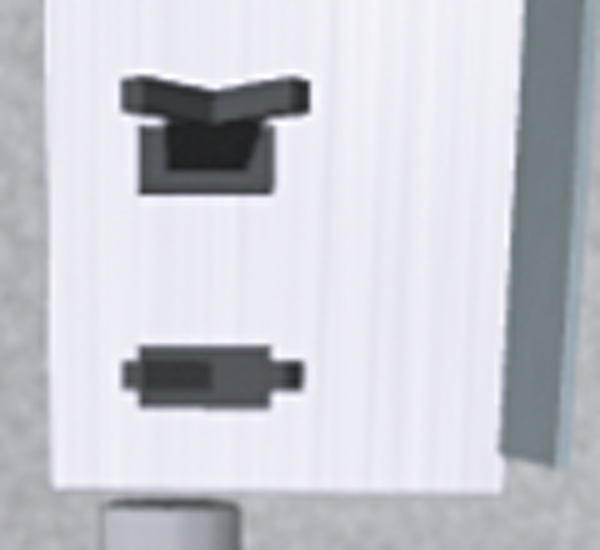

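The crop shows the near rest's top at columns 305–340, centred on row 110. The far rest's arms span columns 305–342 with the V valley at about x=322.6 and row 53. Next I'll cast both and compare them with the held journal.

Run:
```python
from h import *
im=cv2.imread("pics/w2.png");c=dict(calibration("wrist"));c["world_to_cam"]=np.load("w2.npy")
a=cast(c,[[322.5,110],[323.2,53.7],[305,110],[340,110],[305,53.7],[342,53.7]],104);print(a.round(1))
b=cast(c,[[290,132.5],[381,132.5],[289,20],[290,120]],10);print(b.round(1))
ct=calibration("top");print("in top view",proj(ct,[a[0],a[1]]).round(1))
g=cv2.cvtColor(im,cv2.COLOR_BGR2GRAY).astype(int)
for r in(145,165,185,205):
    d=np.diff(g[r,285:345]);print(r,[ (285+i+1,int(d[i])) for i in np.argsort(-abs(d))[:5]])
col=np.diff(g[125:150,314]);print([(125+i+1,int(col[i])) for i in np.argsort(-abs(col))[:4]])
```

```text
[[557.  105.3 104. ]
 [557.9 157.2 104. ]
 [539.7 105.5 104. ]
 [574.3 105.1 104. ]
 [540.6 157.3 104. ]
 [575.7 157.  104. ]]
[[516.8  77.7  10. ]
 [636.4  76.5  10. ]
 [519.6 212.   10. ]
 [517.3  93.7  10. ]]
in top view [[269.4 206.3]
 [249.4 206.3]]
145 [(np.int64(328), 38), (np.int64(329), 32), (np.int64(301), 21), (np.int64(326), -12), (np.int64(323), -10)]
165 [(np.int64(328), 48), (np.int64(302), 15), (np.int64(329), 15), (np.int64(327), 14), (np.int64(323), -10)]
185 [(np.int64(328), 46), (np.int64(302), 20), (np.int64(329), 18), (np.int64(326), -13), (np.int64(327), 10)]
205 [(np.int64(328), 55), (np.int64(327), 29), (np.int64(302), 15), (np.int64(326), -12), (np.int64(317), -9)]
[(np.int64(137), 60), (np.int64(135), -57), (np.int64(134), -43), (np.int64(133), -35)]
```

Run:
```python
from h import *
c=dict(calibration("wrist"));c["world_to_cam"]=np.load("w2.npy")
p=cast(c,[[315.1,145],[315.1,205],[301.7,175],[328.5,175],[315.1,136.5]],262.2);print(p.round(2),"tcp 548.9 29.3")
```

```text
[[548.85  87.8  262.2 ]
 [548.51  56.54 262.2 ]
 [541.84  72.67 262.2 ]
 [555.53  72.51 262.2 ]
 [548.89  91.98 262.2 ]] tcp 548.9 29.3
```

Run:
```python
from h import *
plan(557.5,130.6,200,88.9,n=5)
plan(557.5,130.6,115,88.9,n=5,start=[557.5,130.6,200,88.9])
```

```text
from [549.   29.2 251.4] 89.37 rows 5
0.68 0.05 0.34 0.02; 0.68 0.05 0.34 0.02; 0.68 0.05 0.34 0.02; 0.68 0.05 0.34 0.02; 0.68 0.04 0.34 0.02
from [557.5 130.6 200. ] 88.9 rows 5
0.00 0.00 0.57 -0.00; 0.00 0.00 0.57 -0.00; 0.00 0.00 0.57 -0.00; 0.00 0.00 0.57 -0.00; 0.00 0.00 0.57 -0.00
```

Call:
arm_command(
  steps="0.68 0.05 0.34 0.02; 0.68 0.05 0.34 0.02; 0.68 0.05 0.34 0.02; 0.68 0.05 0.34 0.02; 0.68 0.05 0.34 0.02",
)

```text
time: 10.3
eef_pos: [558.1, 131.9, 199.9]
eef_rot: [[0.02, 1.0, -0.0], [1.0, -0.02, -0.0], [-0.0, -0.0, -1.0]]
wrist_force: [0.3, -0.3, -3.1]
gripper_width: 27.7
gripper_force: 30.0
```

Call:
arm_command(
  steps="0 0 0.57 0; 0 0 0.57 0; 0 0 0.57 0; 0 0 0.57 0; 0 0 0.57 0",
)

```text
time: 10.8
eef_pos: [558.3, 131.2, 114.2]
eef_rot: [[0.02, 1.0, 0.0], [1.0, -0.02, -0.0], [-0.0, 0.0, -1.0]]
wrist_force: [0.8, 0.2, -3.5]
gripper_width: 27.6
gripper_force: 30.0
```

Call:
arm_command(
  steps="0 0 0 0; 0 0 0 0; 0 0 0 0",
)

```text
time: 11.1
eef_pos: [558.9, 131.4, 115.8]
eef_rot: [[0.019, 1.0, 0.002], [1.0, -0.019, 0.0], [0.0, 0.002, -1.0]]
wrist_force: [0.3, -0.0, -3.2]
gripper_width: 27.7
gripper_force: 30.0
```

Run:
```python
from h import *
im=get_image("side");t=get_image("top")
c=calibration("side");print(read_state()["eef_pos"])
u=proj(c,[[557,131,110]])[0].astype(int);print(u)
a=cv2.resize(im[u[1]-45:u[1]+45,u[0]-60:u[0]+60,::-1],(780,585),interpolation=cv2.INTER_CUBIC);cv2.imwrite("pics/s2.png",a)
```

```text
[558.80750804 131.47473183 115.94267232]
[285 160]
```

View pics/s2.png

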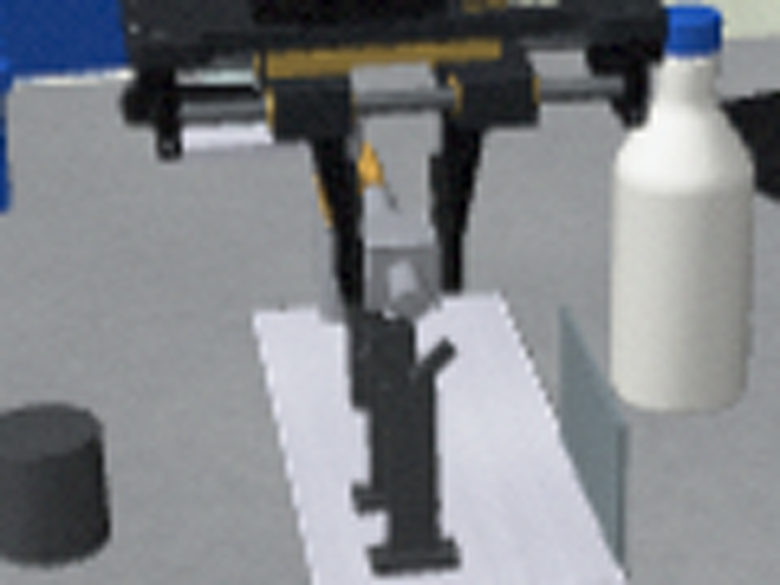

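The side crop shows the part held level above the rests: journal end at (400,280) in the crop, directly over the near rest's V. I'll descend gently.

Call:
arm_command(
  steps="-0.02 -0.04 0.2 0; 0 0 0.2 0; 0 0 0.2 0; 0 0 0.15 0; 0 0 0 0",
)

```text
time: 11.7
eef_pos: [556.4, 130.9, 91.5]
eef_rot: [[0.019, 1.0, -0.001], [1.0, -0.019, -0.0], [-0.0, -0.001, -1.0]]
wrist_force: [-0.2, -0.4, -3.2]
gripper_width: 27.7
gripper_force: 30.0
```

Call:
arm_command(
  steps="0 0 0.03 0; 0 0 0.03 0; 0 0 0 0; 0 0 0 0",
)

```text
time: 12.1
eef_pos: [556.8, 130.9, 90.7]
eef_rot: [[0.018, 1.0, 0.0], [1.0, -0.018, 0.0], [0.0, 0.0, -1.0]]
wrist_force: [-0.4, 0.9, -2.8]
gripper_width: 27.6
gripper_force: 30.0
```

Call:
arm_command(
  steps="0 0.02 0.03 0; 0 0 0.02 0; 0 0 0 0; 0 0 0 0",
)

```text
time: 12.5
eef_pos: [557.9, 131.0, 89.3]
eef_rot: [[0.019, 1.0, 0.001], [1.0, -0.019, 0.0], [0.0, 0.001, -1.0]]
wrist_force: [1.3, -0.0, -1.5]
gripper_width: 27.7
gripper_force: 30.0
```

Call:
arm_command(
  steps="0 0 0.02 0; 0 0 0.02 0; 0 0 0 0; 0 0 0 0",
)

```text
time: 12.9
eef_pos: [558.1, 130.9, 89.0]
eef_rot: [[0.019, 1.0, 0.002], [1.0, -0.019, 0.0], [0.0, 0.002, -1.0]]
wrist_force: [-0.8, 0.4, 5.2]
gripper_width: 27.9
gripper_force: 30.0
```

Contact came at the expected height. I'll ease the grip, then open.

Call:
arm_command(
  steps="0 0 0 0; 0 0 0 0; 0 0 0 0",
  grip_force=3,
)

```text
time: 13.2
eef_pos: [558.1, 130.9, 88.4]
eef_rot: [[0.018, 1.0, 0.002], [1.0, -0.018, 0.0], [0.0, 0.002, -1.0]]
wrist_force: [0.3, 0.2, 4.7]
gripper_width: 28.1
gripper_force: 3.0
```

Call:
arm_command(
  steps="0 0 0 0; 0 0 0 0; 0 0 0 0; 0 0 0 0; 0 0 0 0",
  claw=0.65,
)

```text
time: 13.7
eef_pos: [557.1, 130.9, 87.6]
eef_rot: [[0.018, 1.0, -0.001], [1.0, -0.018, -0.0], [-0.0, -0.001, -1.0]]
wrist_force: [0.2, -0.5, 1.1]
gripper_width: 54.6
gripper_force: 0.0
```

Call:
arm_command(
  steps="0 0 -0.2 0; 0 0 -0.6 0; 0 0 -0.8 0; 0 0 -0.9 0; 0 0 -0.9 0",
)

```text
time: 14.2
eef_pos: [557.1, 130.9, 191.1]
eef_rot: [[0.018, 1.0, -0.0], [1.0, -0.018, -0.0], [-0.0, -0.0, -1.0]]
wrist_force: [0.7, -0.1, -0.8]
gripper_width: 56.4
gripper_force: 0.0
```

Call:
arm_command(
  steps="-0.5 0 -0.8 0; -0.9 0 0 0; -0.9 0 0 0; -0.9 0 0 0; 0 0 0 0",
  claw=0,
)

```text
time: 14.7
eef_pos: [555.8, 32.2, 214.5]
eef_rot: [[0.022, 1.0, 0.001], [1.0, -0.022, -0.001], [-0.001, 0.001, -1.0]]
wrist_force: [-0.6, 0.7, 0.7]
gripper_width: 24.4
gripper_force: 0.0
```

Call:
arm_command(
  steps="0 0 0 0; 0 0 0 0",
)

```text
time: 14.9
eef_pos: [555.4, 35.7, 214.0]
eef_rot: [[0.018, 1.0, -0.0], [1.0, -0.018, 0.0], [0.0, -0.0, -1.0]]
wrist_force: [-0.1, -0.0, -0.0]
gripper_width: 8.6
gripper_force: 0.0
```

Run:
```python
from h import *
s=read_state();c=calibration("wrist");im=get_image("wrist");t=get_image("top")
np.save("w3.npy",np.array(c["world_to_cam"]))
cv2.imwrite("pics/w3.png",im[:,:,::-1]);cv2.imwrite("pics/top3.png",t[:,:,::-1])
cv2.imwrite("pics/j.png",np.vstack([im[0:260,:,::-1],cv2.resize(t[160:250,165:325,::-1],(640,340),interpolation=cv2.INTER_CUBIC)]))
print(s["time"],s["eef_pos"],s["gripper_width"],proj(c,[[557.5,131,114],[559,270,140]]))
```

```text
14.9 [555.41461165  35.68674477 213.98119348] 8.597455728112562 [[ 315.87189794   85.66711664]
 [ 314.72862132 -137.64988925]]
```

View pics/j.png

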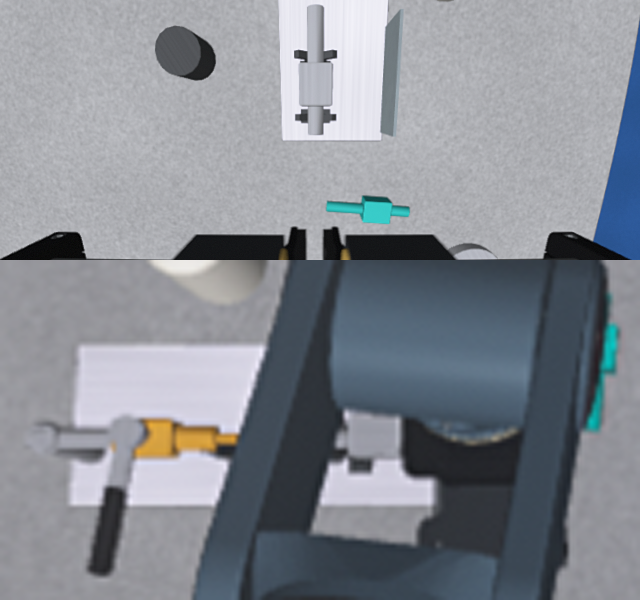

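The trunnion is seated between the rests with its block at (316,84), against (316,85.7) predicted, and the long journal towards the nozzle. In the lower, top-view half, the lever runs from its pivot at (127,432) to its end at (100,572). Next, the lever angle.

```bash
cat > lev.py <<'E'
from h import *
def lever(im):
    c=calibration("top");piv=np.array([560.3,281.2])
    u=proj(c,[[*piv,138]])[0];g=im.max(2)
    m=(g<75).astype(np.uint8);r=np.zeros_like(m);cv2.circle(r,tuple(int(v) for v in u),52,1,-1)
    n,l,st,ce=cv2.connectedComponentsWithStats(m*r)
    for i in range(1,n):
        if st[i,4]>40:
            ys,xs=np.where(l==i);P=cast(c,np.c_[xs+.0,ys],142)[:,:2]
            d=P-piv;rr=np.hypot(*d.T)
            mm=d.mean(0);w,v=np.linalg.eigh(np.cov(d.T));a=v[:,1]*np.sign(v[:,1]@mm)
            f=lambda e:np.degrees(np.arctan2(e[1],-e[0]))+1.1
            print("blob",st[i],"centre",P.mean(0).round(1),"r",rr.min().round(),rr.max().round(),"ang(pos)",f(mm).round(1),"ang(axis)",f(a).round(1))
E
python3 - <<'E'
from lev import *
lever(cv2.imread("pics/top3.png"));lever(cv2.imread("pics/top0.png"))
c=calibration("top");print(cast(c,[[196.7,204.9]],146),proj(c,[[560.3,281.2,146]]))
E
```

```text
blob [225 180  25  68 594] centre [541.3 174.6] r 94.0 131.0 ang(pos) -78.8 ang(axis) -164.9
blob [187 220   9  23 116] centre [494.6 292.4] r 39.0 94.0 ang(pos) 10.8 ang(axis) 10.4
blob [187 220   9  23 125] centre [494.6 292.3] r 38.0 94.0 ang(pos) 10.7 ang(axis) 9.7
[[559.49989975 279.88655932 146.        ]] [[196.17656169 204.5908559 ]]
```

```bash
sed -i 's/+1.1$/-1.1/' lev.py
python3 - <<'E'
from h import *
plan(488,250,214,44,n=10)
plan(488,250,124,44,n=4,start=[488,250,214,44])
plan(501.5,315.2,124,44,n=7,start=[488,250,124,44])
E
```

```text
from [555.4  35.9 213.9] 89.01 rows 10
0.71 -0.24 -0.00 0.90; 0.69 -0.29 -0.00 0.90; 0.66 -0.35 -0.00 0.90; 0.63 -0.40 -0.00 0.90; 0.60 -0.44 -0.00 0.90
0.56 -0.49 -0.00 0.90; 0.52 -0.53 -0.00 0.90; 0.48 -0.57 -0.00 0.90; 0.43 -0.61 -0.00 0.90; 0.39 -0.64 -0.00 0.90
from [488 250 214] 44 rows 4
0.00 0.00 0.75 0.00; 0.00 0.00 0.75 0.00; 0.00 0.00 0.75 0.00; 0.00 0.00 0.75 0.00
from [488 250 124] 44 rows 7
0.26 -0.18 -0.00 0.00; 0.26 -0.18 -0.00 0.00; 0.26 -0.18 -0.00 0.00; 0.26 -0.18 -0.00 0.00; 0.26 -0.18 -0.00 0.00
0.26 -0.18 -0.00 0.00; 0.26 -0.18 -0.00 0.00
```

Call:
arm_command(
  steps="0.71 -0.24 0 0.90; 0.69 -0.29 0 0.90; 0.66 -0.35 0 0.90; 0.63 -0.40 0 0.90; 0.60 -0.44 0 0.90",
)

```text
time: 15.5
eef_pos: [521.1, 143.6, 213.8]
eef_rot: [[0.401, 0.916, -0.0], [0.916, -0.401, 0.0], [0.0, -0.0, -1.0]]
wrist_force: [0.4, 0.4, -1.0]
gripper_width: 0.8
gripper_force: 0.0
```

Call:
arm_command(
  steps="0.56 -0.49 0 0.90; 0.52 -0.53 0 0.90; 0.48 -0.57 0 0.90; 0.43 -0.61 0 0.90; 0.39 -0.64 0 0.90",
)

```text
time: 16.0
eef_pos: [487.4, 250.2, 213.8]
eef_rot: [[0.721, 0.693, -0.0], [0.693, -0.721, 0.0], [-0.0, -0.0, -1.0]]
wrist_force: [0.6, -0.2, 0.3]
gripper_width: 0.3
gripper_force: 0.0
```

Call:
arm_command(
  steps="0 0 0.75 0; 0 0 0.75 0; 0 0 0.75 0; 0 0 0.75 0; 0 0 0 0",
)

```text
time: 16.5
eef_pos: [485.6, 248.6, 121.2]
eef_rot: [[0.719, 0.695, -0.007], [0.695, -0.719, -0.002], [-0.006, -0.003, -1.0]]
wrist_force: [-0.2, 0.1, 0.0]
gripper_width: 0.4
gripper_force: 0.0
```

Call:
arm_command(
  steps="0.26 -0.18 0 0; 0.26 -0.18 0 0; 0.26 -0.18 0 0; 0.26 -0.18 0 0; 0.26 -0.18 0 0",
)

```text
time: 17.0
eef_pos: [498.4, 295.7, 124.7]
eef_rot: [[0.72, 0.694, 0.002], [0.694, -0.72, -0.0], [0.001, 0.002, -1.0]]
wrist_force: [-0.2, -3.2, 0.7]
gripper_width: 0.7
gripper_force: 1.1
```

Call:
arm_command(
  steps="0.26 -0.18 0 0; 0.26 -0.18 0 0; 0 0 0 0; 0 0 0 0",
)

```text
time: 17.4
eef_pos: [501.2, 314.3, 123.7]
eef_rot: [[0.72, 0.694, 0.0], [0.694, -0.72, 0.001], [0.001, -0.001, -1.0]]
wrist_force: [0.3, 0.8, -0.2]
gripper_width: 0.5
gripper_force: 0.0
```

Run:
```python
from lev import *
s=read_state();print(s["time"],s["eef_pos"],s["wrist_force"])
t=get_image("top")[:,:,::-1].copy();cv2.imwrite("pics/top4.png",t);lever(t)
w=get_image("wrist")[:,:,::-1];cv2.imwrite("pics/j4.png",np.vstack([w[0:260],cv2.resize(t[160:250,165:325],(640,340))]))
```

```text
17.4 [501.24264952 314.31562404 123.71824871] [ 0.30279993  0.77283419 -0.21084589]
blob [ 146  188   65   62 1859] centre [530.4 338.4] r 1.0 131.0 ang(pos) 61.3 ang(axis) 70.2
```

View pics/j4.png

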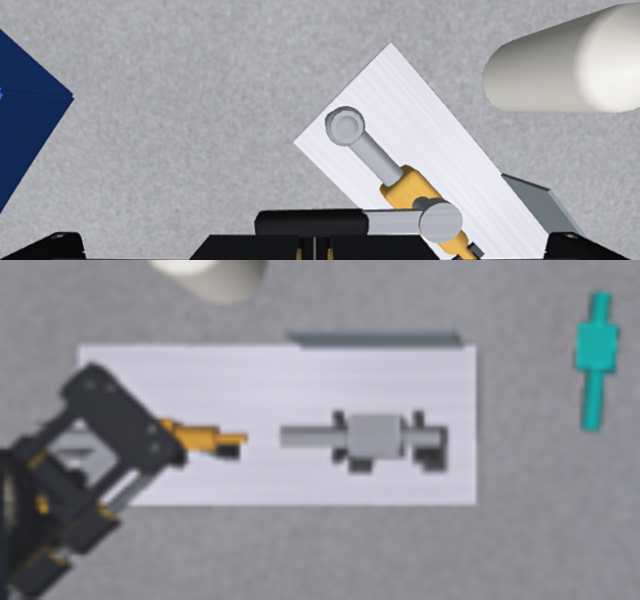

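The wrist half shows the lever lying horizontal, so it is parallel to the finger face at 45°. The top half shows the trunnion still seated. I'll back off and check the angle unobstructed.

Call:
arm_command(
  steps="-0.5 0 0 0; -0.8 0 0 0; -0.5 0 -0.5 0; 0 0 -0.9 0; 0 0 -0.9 0",
)

```text
time: 18.0
eef_pos: [461.5, 275.4, 193.2]
eef_rot: [[0.721, 0.693, -0.002], [0.693, -0.721, -0.0], [-0.001, -0.001, -1.0]]
wrist_force: [1.0, -0.3, 0.5]
gripper_width: 0.4
gripper_force: 0.0
```

Call:
arm_command(
  steps="-0.7 0.6 -0.9 0; -0.7 0.6 0 0; -0.7 0.6 0 0; -0.7 0.6 0 0; -0.7 0.6 0 0",
)

```text
time: 18.5
eef_pos: [449.0, 137.3, 220.1]
eef_rot: [[0.72, 0.694, 0.001], [0.694, -0.72, 0.0], [0.001, 0.0, -1.0]]
wrist_force: [0.2, 0.9, 0.5]
gripper_width: 0.3
gripper_force: 0.0
```

Call:
arm_command(
  steps="-0.7 0.6 0 0; -0.7 0.6 0 0; -0.7 0.6 0 0; 0 0 0 0; 0 0 0 0",
)

```text
time: 19.0
eef_pos: [441.4, 55.5, 220.0]
eef_rot: [[0.722, 0.692, 0.0], [0.692, -0.722, 0.001], [0.001, -0.0, -1.0]]
wrist_force: [0.1, 1.4, -0.3]
gripper_width: 0.2
gripper_force: 0.0
```

Run:
```python
from lev import *
s=read_state();print(s["time"],s["eef_pos"],s["wrist_force"],np.abs(s["qd"]).max())
t=get_image("top")[:,:,::-1].copy();lever(t)
cv2.imwrite("pics/j5.png",cv2.resize(t[160:250,165:325],(800,450),interpolation=cv2.INTER_CUBIC))
```

```text
19.0 [441.39619657  55.49834317 220.00321984] [ 0.06987953  1.44659276 -0.26580188] 1.714715864169289
blob [168 216  18  18 113] centre [512.4 329.4] r 39.0 95.0 ang(pos) 44.1 ang(axis) 43.3
blob [219 222  26  30 218] centre [493.6 190.5] r 94.0 131.0 ang(pos) -54.8 ang(axis) -139.3
```

View pics/j5.png

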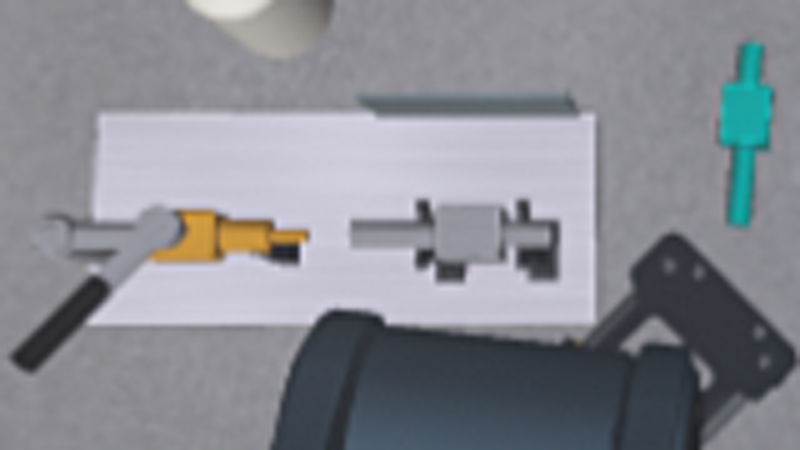

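The lever measures about 44° and the trunnion sits centred in both rests with the arm clear, so I'm handing in.

```bash
python3 -c "
from plant import *
print(finish_job())"
```

```text
the job is handed in; nothing more can be done
None
```

The job is handed in: the trunnion lies released in both V rests with its long journal towards the nozzle, and the lever measures about 44°, after about 19 s of robot time; no verdict was returned.

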